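Spread a snap ring over an axle stub and hold it at its groove

TASK

Swing the clear hinged guard of the axle fixture gently all the way back onto its stop. Then take the snap-ring pliers from their stand by squeezing the two green handles fully together, so that the ring on their tips is spread, and lower the spread ring from above over the end of the axle stub to the height of its groove without forcing it. Finish holding the pliers there, still fully squeezed, with the ring level round the groove and neither ring nor pliers resting or pressing on the axle; leave the other things on the bench alone.

Things in the scene. Friction and masses are not known exactly. Their poses are not given: they have to be found in the camera images.
- guard (a joint): angle of the clear guard of the axle fixture (rad): 0 = closed flat over the axle, 1.75 = swung up and back onto its stop. A stiff hinge: it stays where it is left; moving it takes about 2 N at its bar
- guard_bar (a point): middle of the guard's black grip bar, a round bar 10 mm thick and 88 mm long (its y axis), parallel to the hinge and 140 mm from it, with 41 mm free between it and the guard's yellow front edge; held by a thin steel rod 40 mm either side of its middle
- guard_hinge (a point): middle of the guard's hinge line, 92 mm above the bench, 50 mm behind the axle. Frame of the fixture: z up, y along the hinge, x from the axle toward the hinge; the closed guard lies on the -x side of the hinge, and opening swings the bar up and over toward +x
- axle_groove (a point): point on the axis of the upright steel axle stub, at mid height of its groove, 56 mm above the bench. The stub is 32 mm in diameter and ends, chamfered, 13 mm above this point; the groove is 5 mm high and 28 mm in diameter; a 60 mm bearing on the stub has its top 12 mm below this point. The base plate is 130 x 120 mm
- pliers_grip (a point): point midway between the two green handles of the upright snap-ring pliers, at mid length of the handles, 117 mm above the bench while they stand in their stand. z up along the pliers, y from one handle to the other (squeeze along y), x toward the ring's side
- ring_center (a point): centre of the opening of the dark snap ring when spread, at half its 3 mm thickness; fixed in the pliers (same axes), 103.5 mm below pliers_grip and 10 mm in front (+x). Fully spread, a disc of 36 mm diameter round this point is free; relaxed the ring is 30 mm inside and will not go over the stub. The ring stays on the pliers' pins
- pliers_squeeze (a joint): turn of each pliers handle (rad): 0 = relaxed, 0.25 = fully squeezed against the built-in stop, ring fully spread. A spring resists with about 11 N on each handle at the stop, so grip with 30 N or more to hold it
- pliers: the snap-ring pliers, handles up, ring down, 0.33 kg; origin on the centre line level with the ring's underside. Handles 15 mm wide (x) and 50 mm long; over their outer faces 54 mm at mid length and 67 mm at the top when relaxed, 30 mm with parallel faces when fully squeezed. Pivot 50 mm below pliers_grip
- axle_fixture: the grey fixture with axle stub and guard, fixed to the bench; origin on the bench under the axle
- pliers_stand: grey plastic stand of the pliers, 92 x 84 mm, fixed to the bench: the ring lies on its 12 mm high floor, with a wall up to 44 mm behind the jaws (-x side) and two short cheeks beside them; the pliers lift out straight up, squeezed or relaxed. x as the pliers'
- ring_gauge: steel ring 58 mm, bystander
- eraser: blue and white eraser, bystander
- screwdriver: screwdriver with red handle, bystander
- gauge_block: small ground steel block, 25 mm, bystander
Not all that is in view belongs to the job. What is meant by the pliers is not red, and is the larger of those in its own colour.

How it is judged:
On the way, in this order (a step that is already met when the one before it is completed fails the run):
1. the guard is swung back onto its stop (value of joint guard above 1.66 rad), for 0.2 s.
2. the squeezed pliers, ring spread, are lifted out of the stand (value of joint pliers_squeeze above 0.22 rad and z of pliers in the frame of pliers_stand above 0.03 m and contact force between the fingers and pliers above 3 N), for 0.2 s.
3. the spread ring passes over the end of the stub from above (value of joint pliers_squeeze above 0.22 rad and horizontal distance between ring_center and axle_groove below 0.006 m and z of ring_center in the frame of axle_groove between 0.006 and 0.04 m), for 0.05 s.
At the end, for the whole second after the job is handed in: The guard is on its stop (joint above 1.64 rad); the pliers are held by the fingers, upright within 0.15 rad, at rest and squeezed beyond 0.22 rad; ring_center is within 5 mm of the axle's axis and within 4 mm of the groove's mid height; ring and pliers press on the fixture with less than 2 N (value of joint guard above 1.64 rad and value of joint pliers_squeeze above 0.22 rad and horizontal distance between ring_center and axle_groove below 0.005 m and z of ring_center in the frame of axle_groove between -0.004 and 0.004 m and angle between pliers's own z axis and vertical below 0.15 rad and contact force between pliers and axle_fixture below 2 N and contact force between the fingers and pliers above 3 N and linear speed of pliers below 0.02 m/s); the arm keeps its last pose, push and grip.
It fails at once if the guard is flung (faster than 3 rad/s) (velocity of joint guard above 3 rad/s or velocity of joint guard below -3 rad/s).
It fails at once if the ring or pliers are forced against the axle fixture (over 20 N) (contact force between pliers and axle_fixture above 20 N).
It fails at once if a bystander is moved by more than 30 mm (distance of any of ring_gauge, eraser, screwdriver, gauge_block from where it was at the start of the episode above 0.03 m).
It also fails if it takes over 48 s, if anything falls off the work surface, if the arm or the gripper's body presses on something with over 40 N, if the wrist force passes 120 N, or if a joint passes its speed limit or range.

ROBOT

A 7-joint arm with a two-finger parallel gripper is mounted at the origin on a cart in front of the work surface, level with it; the furniture and walls round the work are solid. World frame = base frame: x ahead of the robot, y to its left, z up, the work surface at z = 0. Lengths are in m, angles in rad, forces in N, time in s.
With the tool pointing down it reaches from about 0.425 to 0.975 m from the base axis. Payload 16.7 kg.
Tool frame: the origin (TCP) lies between the finger pads; the fingertips stand 19 mm ahead of it and the grasp point (between the pads) is the TCP; y points along the fingers, z is the direction in which the jaws open and shut, and the axes are right-handed (so a half turn about y gives the same grasp; the last joint's range is limited). The gripper opens to 85 mm and grips with 20 to 120 N. Pads are 22 mm wide; open, the fingers measure 114 mm over their backs; the gripper's body (76 mm by 85 mm) begins 54 mm behind the grasp point. The pads swing forward as they close: fully open they stand 13 mm farther back than shut.
Start: joints at [1.026, 0.426, 0.074, 1.606, -0.034, 1.111, -0.067], TCP at [0.26, -0.623, 0.25] pointing down, gripper open.
Joint ranges: [-2.85, 2.85], [-0.5, 2.14], [-1.23, 1.37], [0.21, 2.46], [-1.02, 4.16], [0.16, 2.05], [-2.73, 2.73]. Speed limits (rad/s): [1.89, 1.89, 2.39, 2.39, 3.01, 3.01, 3.01].

INTERFACE

Orientations are given as a unit quaternion [w, x, y, z].
In Python, from station import * gives the robot as it stands. The module is installed in compiled form; this text tells all that it offers.
- The arm moves only by the tool apply_moves, never from a script. Its argument "commands" is a list of rows, each a list of 7 numbers: the gripper command: -1 is fully open, 1 is shut, values between are in proportion, then the shift along the world's x, y, z in m, then the turn, a rotation vector about the world's x, y, z in degrees. In form: [[hand, x, y, z, wx, wy, wz], ...]. A call has 1 to 8 rows; each row is the pose to reach, as a shift and turn from the pose commanded when the call began; what a row does not reach only later rows make up. A row lasts 1/12 s, in which the tool goes at most 41.7 mm and 7.16 degrees, less where a joint would pass 70% of its speed; a pose out of reach is approached as far as the arm can. A call with a gripper value outside its range is refused whole. The fingers move at their own pace and stop on an object; "force" is the grip in N (left out, the last holds). Time passes only in rows, so rows that repeat a pose let the fingers close. It gives the time, the measured TCP pose, the force and the opening at its end, in the units of the state.
- read_state(): the state, without advancing time (a new reading comes with each control period).
- grab_frame(name): name is "scene" or "top" or "wrist"; returns the picture (420x560x3 uint8, blue, green, red); there is no depth.
- camera_params(name): a dict with "fovy" (degrees; the focal length in pixels is half the picture's height over the tangent of half this angle, whatever the lens; pixels are square), "cx", "cy" (the principal point, pixels), "R" (3x3) and "t" (3): a world point X has camera coordinates R X + t. Camera axes: x right, y down, z forward; pixel columns grow to the right and rows downward; lengths in m; the calibration is good to about 2 mm. A picture is of the moment at which its call begins: read the wrist's pose just before it. camera_params takes no time and is no camera call; for the wrist camera it gives the pose at the moment of the call.
- close_job(): hands the job in, once; it reports no verdict.
Trained networks look in the newest picture that a camera, given by its name, has taken for a name from the list of things; names that differ only in an ending like _2 or _b are one class to them, and where a whole thing is asked for, a point or a joint stands for the part that bears it (a point fixed in the world has none). Each returns a list of dicts, best first, with "confidence" (0 to 1); they miss things now and then, are a little off and sometimes report something else, mostly with a low value. They report only what shows in the picture. A call takes as long as a camera call. They do not tell look-alikes from the thing itself.
- outline_of(thing, camera): "mask" (420x560 bool, what is visible of it).
- pinpoint(thing, camera): "centre" ([x, y, z] in m, in the coordinates of the camera as it stood for that picture, good to about 4 mm: a listed point, or the origin of a listed thing).
The state is a dict: "time_s": time; "qpos": joint angles; "qvel": joint speeds; "joint_torque": joint torques, N m; "tcp_pos": TCP position; "ee_rot": TCP orientation; "wrist_force": force on the tool from outside, world axes, zero at the start; "wrist_torque": the same for the moment, N m; "finger_gap": finger opening in m.
Only numpy, scipy, OpenCV 4.12 (cv2) and the standard library are available. Lean on these libraries where they do the work, as an engineer would, in place of code of your own. Each camera call takes 0.05 s, during which the arm holds its last target.

## Working session

There is one attempt and no reset: what is moved stays moved. The work goes in short steps, Python scripts to look and compute and a tool call to move; the robot and the scene stay as the last step left them, time stands still between calls to the robot, and variables do not carry over. Pictures are saved under pics/ and viewed, and the job is handed in when it is done.

Besides the shell and the picture viewer there is one more tool, called as a command line: name --pt "numbers of a row" for each row, then --argument value for the rest. apply_moves: Moves the arm, as the interface text tells. Its arguments: {"type":"object","properties":{"commands":{"type":"array"},"force":{"type":"number"}},"required":["commands"]}

```bash
mkdir -p pics; cat > h.py <<'E'
from station import *
import numpy as np, cv2
def snap(n,f):
    im=grab_frame(n); cv2.imwrite('pics/'+f+'.png',im); return im
def w(n,c):
    p=camera_params(n); return np.array(p['R']).T@(np.array(c)-np.array(p['t']))
def proj(n,X):
    p=camera_params(n); c=np.array(p['R'])@np.array(X)+np.array(p['t']); f=210/np.tan(np.radians(p['fovy'])/2)
    return p['cx']+f*c[0]/c[2], p['cy']+f*c[1]/c[2]
def ray(n,u,v,z):
    p=camera_params(n); f=210/np.tan(np.radians(p['fovy'])/2); R=np.array(p['R']);t=np.array(p['t'])
    d=R.T@np.array([(u-p['cx'])/f,(v-p['cy'])/f,1]); o=-R.T@t
    return o+d*(z-o[2])/d[2]
E
python3 - <<'E'
from h import *
np.set_printoptions(precision=4,suppress=True)
s=read_state(); print(s['tcp_pos'],s['ee_rot'],s['finger_gap'],s['time_s'])
for n in ['scene','top']:
    snap(n,n+'0')
    p=camera_params(n); print(n,p['fovy'],-np.array(p['R']).T@np.array(p['t']))
    for th in ['guard_bar','guard_hinge','axle_groove','pliers_grip','ring_center','pliers','pliers_stand','axle_fixture']:
        for r in pinpoint(th,n)[:3]:
            X=w(n,r['centre']); print(th,round(r['confidence'],2),X,np.round(proj(n,X)))
E
```

```text
[ 0.2594 -0.6227  0.2496] [ 0.1385 -0.1388  0.6938 -0.6929] 0.08527068093309814 0.0
scene 48.37501150240463 [-0.1344 -0.778   0.6217]
guard_bar 0.8 [ 0.4006 -0.3763  0.1049] [293. 231.]
guard_hinge 0.68 [ 0.5411 -0.3694  0.0904] [332. 201.]
axle_groove 0.57 [ 0.4896 -0.3696  0.0589] [317. 226.]
pliers_grip 0.95 [ 0.4583 -0.1257  0.1189] [216. 169.]
pliers_grip 0.85 [ 0.3525 -0.1513  0.079 ] [190. 212.]
pliers_grip 0.75 [ 0.2234 -0.3899  0.1036] [231. 291.]
ring_center 0.93 [ 0.22   -0.3983  0.0042] [238. 337.]
ring_center 0.82 [ 0.4675 -0.1256  0.0143] [223. 207.]
ring_center 0.8 [ 0.3515 -0.1431  0.0007] [191. 240.]
pliers 0.82 [ 0.4614 -0.1209  0.0155] [220. 208.]
pliers 0.75 [ 0.2247 -0.3874 -0.0011] [235. 334.]
pliers 0.57 [ 0.3502 -0.1632  0.001 ] [197. 244.]
pliers_stand 0.82 [ 0.4621 -0.1199 -0.0004] [220. 213.]
axle_fixture 0.86 [ 0.4909 -0.3672  0.0006] [316. 248.]
top 49.610187317553454 [ 0.3241 -0.3168  0.9603]
guard_bar 0.87 [ 0.4007 -0.3752  0.096 ] [306. 233.]
guard_hinge 0.87 [ 0.5374 -0.3679  0.0908] [303. 164.]
pliers_grip 0.86 [ 0.4575 -0.1244  0.1152] [174. 200.]
pliers_grip 0.85 [ 0.2201 -0.3892  0.1049] [314. 331.]
pliers_grip 0.72 [ 0.3481 -0.4885 -0.0023] [357. 263.]
ring_center 0.92 [ 0.2149 -0.3944 -0.0009] [312. 327.]
ring_center 0.82 [ 0.4728 -0.1249  0.0159] [185. 200.]
ring_center 0.76 [ 0.3541 -0.1454 -0.0007] [194. 258.]
pliers 0.84 [ 0.4545 -0.1253  0.0144] [185. 209.]
pliers 0.64 [ 0.2232 -0.3901 -0.0018] [310. 323.]
pliers 0.61 [ 0.3496 -0.1544 -0.0028] [198. 260.]
pliers_stand 0.8 [ 0.4556 -0.1204 -0.0018] [184. 210.]
axle_fixture 0.56 [ 0.4894 -0.3695 -0.0016] [301. 196.]
```

View pics/scene0.png

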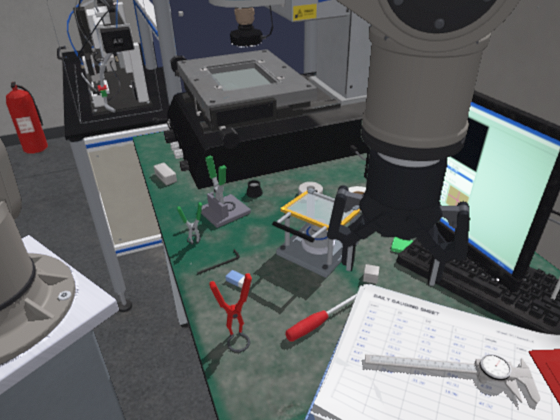

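View pics/top0.png

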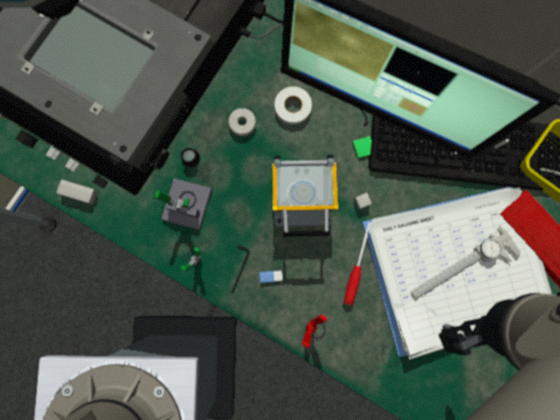

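The scene shows the large green pliers in the grey stand at (215,170)/(225,205). The small green look-alike is at (190,215), the red pliers at (232,290), and the fixture with its yellow-edged guard at (315,225). I'll enlarge the fixture and the stand.

```bash
python3 - <<'E'
import cv2,numpy as np
a=cv2.imread('pics/top0.png'); b=cv2.imread('pics/scene0.png')
def c(im,x,y,w,h,f,n): cv2.imwrite('pics/'+n+'.png',cv2.resize(im[y:y+h,x:x+w],None,fx=f,fy=f,interpolation=cv2.INTER_CUBIC))
c(a,150,150,200,110,4,'ct'); c(b,180,140,200,145,4,'cs')
E
```

```text
(no output)
```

View pics/ct.png

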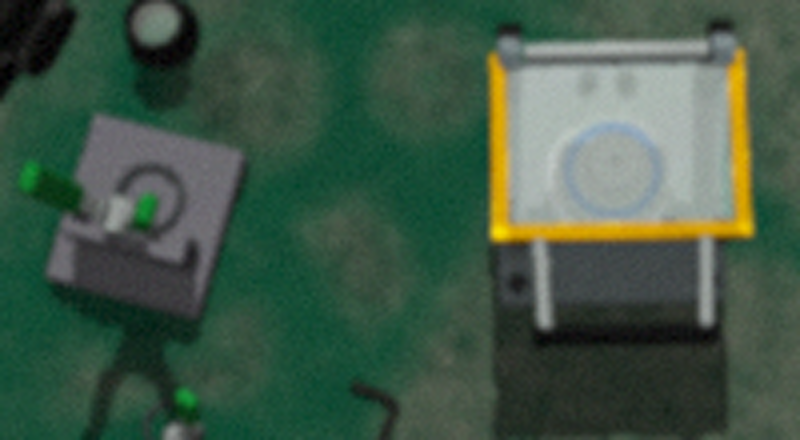

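View pics/cs.png

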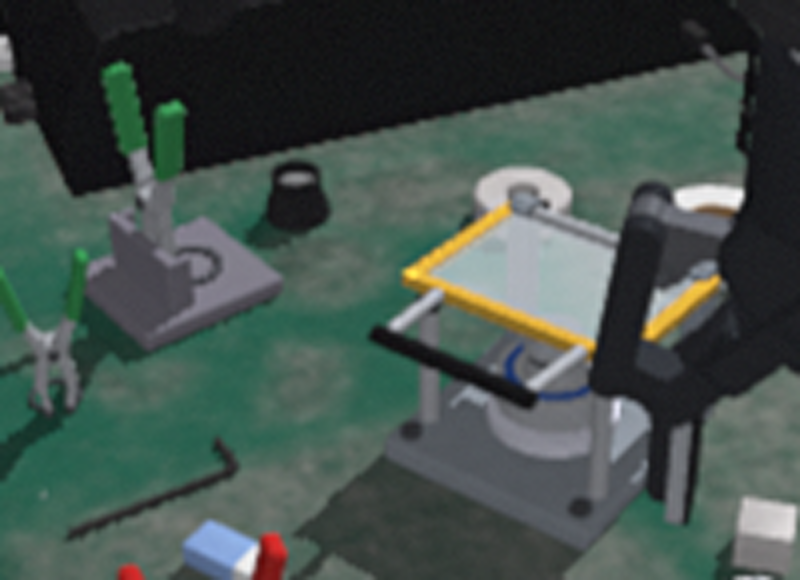

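```bash
python3 - <<'E'
from h import *
np.set_printoptions(precision=4,suppress=True)
g=lambda x,y,z: ray('top',150+x/4,150+y/4,z)
A=g(535,335,.094);B=g(718,333,.094); print('bar',A,B,np.degrees(np.arctan2((A-B)[1],(A-B)[0]))-90,(A+B)/2,np.linalg.norm(A-B))
A=g(490,50,.094);B=g(745,45,.094); print('guard rear',np.degrees(np.arctan2((A-B)[1],(A-B)[0]))-90,A,B)
A=g(490,238,.094);B=g(753,235,.094); print('guard front',np.degrees(np.arctan2((A-B)[1],(A-B)[0]))-90,A,B)
C=[g(*p,.012) for p in [(97,117),(244,150),(200,318),(48,275)]]
print(np.mean(C,0))
for i in range(4):
    d=C[i]-C[(i+1)%4]; print(np.linalg.norm(d),np.degrees(np.arctan2(d[1],d[0])))
print(proj('wrist',(0.4,-0.375,0.095)),proj('wrist',(0.458,-0.125,0.117)))
p=camera_params('wrist');s=read_state();print(-np.array(p['R']).T@np.array(p['t'])-s['tcp_pos'],p['R'])
E
```

```text
bar [ 0.399  -0.3321  0.094 ] [ 0.4014 -0.4195  0.094 ] 1.5287675741926563 [ 0.4002 -0.3758  0.094 ] 0.08750131813578838
guard rear 2.1249172556569675 [ 0.5382 -0.3082  0.094 ] [ 0.5428 -0.4329  0.094 ]
guard front 1.5854466802647664 [ 0.4455 -0.3098  0.094 ] [ 0.449  -0.4365  0.094 ]
[ 0.4666 -0.1283  0.012 ]
0.08035444098896288 78.12994010440524
0.09179492249381016 -12.381987218833915
0.0832676276876226 -104.85403915922599
0.08753152450257759 165.75941702859083
(np.float64(16.954654271670336), np.float64(-123.19775944126766)) (np.float64(-539.0213055674558), np.float64(-556.0120799014752))
[0.0715 0.03   0.1236] [[ 0.3848 -0.923   0.0004]
 [-0.8813 -0.3673  0.2972]
 [-0.2742 -0.1148 -0.9548]]
```

```bash
python3 - <<'E'
from h import *
from scipy.spatial.transform import Rotation as Ro
np.set_printoptions(precision=4,suppress=True)
s=read_state(); q=s['ee_rot']; R=Ro.from_quat([q[1],q[2],q[3],q[0]]).as_matrix(); print(R)
p=camera_params('wrist');print(R.T@(-np.array(p['R']).T@np.array(p['t'])-s['tcp_pos']))
snap('wrist','w0'); print(s['wrist_force'])
E
```

```text
[[-0.9231  0.      0.3845]
 [-0.3845  0.     -0.9231]
 [-0.     -1.     -0.    ]]
[-0.0775 -0.1236 -0.0002]
[-0.3012  1.1035 -0.0565]
```

View pics/w0.png

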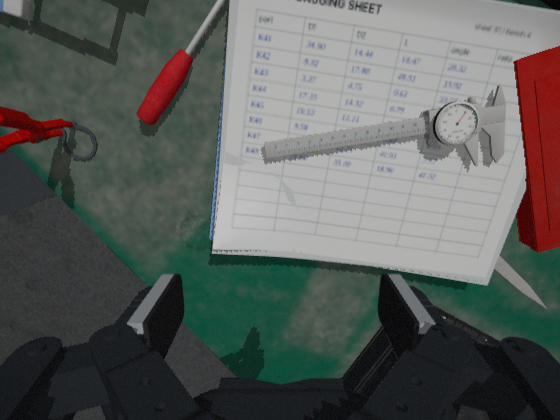

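The wrist view shows the fingertips at (160,300) and (405,300), over the notepad. Next I turn the jaws along the fixture's x and move above the bar.

apply_moves --pt "-1 0.015 0.03 0 0 0 6.9" --pt "-1 0.035 0.06 0 0 0 13.8" --pt "-1 0.052 0.092 0 0 0 20.7" --pt "-1 0.07 0.124 0 0 0 27.6" --pt "-1 0.088 0.155 0 0 0 34.5" --pt "-1 0.105 0.186 0 0 0 41.4" --pt "-1 0.123 0.217 0 0 0 48.3" --pt "-1 0.14 0.247 0 0 0 55.2" --force 20

```text
time_s: 1.62
tcp_pos: [0.4003, -0.3743, 0.2506]
ee_rot: [-0.446, 0.446, -0.549, 0.549]
wrist_force: [1.1, 0.3, -0.0]
finger_gap: 0.0854
```

apply_moves --pt "-1 0 0 -0.015 0 0 7" --pt "-1 0 0 -0.03 0 0 14" --pt "-1 0 0 -0.05 0 0 14" --pt "-1 0 0 -0.05 0 0 14"

```text
time_s: 1.95
tcp_pos: [0.3984, -0.375, 0.1974]
ee_rot: [-0.508, 0.508, -0.493, 0.49]
wrist_force: [-1.1, 0.5, -0.7]
finger_gap: 0.0857
```

```bash
python3 - <<'E'
from h import *
from scipy.spatial.transform import Rotation as Ro
np.set_printoptions(precision=4,suppress=True)
s=read_state(); q=s['ee_rot']; R=Ro.from_quat([q[1],q[2],q[3],q[0]]).as_matrix(); print(R[:,2],s['tcp_pos'],s['time_s'],s['qpos'])
snap('wrist','w1')
for th in ['guard_bar','guard_hinge','axle_groove']:
    for r in pinpoint(th,'wrist')[:2]: X=w('wrist',r['centre']); print(th,round(r['confidence'],2),X)
E
```

```text
[ 0.9995  0.0322 -0.003 ] [ 0.3984 -0.375   0.1974] 1.95 [ 0.8471  0.2898 -0.2483  1.9316  0.0869  0.9346  0.5889]
guard_bar 0.78 [ 0.4054 -0.3758  0.1062]
guard_hinge 0.91 [ 0.5428 -0.3669  0.0981]
guard_hinge 0.18 [ 0.3531 -0.4904 -0.0003]
```

View pics/w1.png

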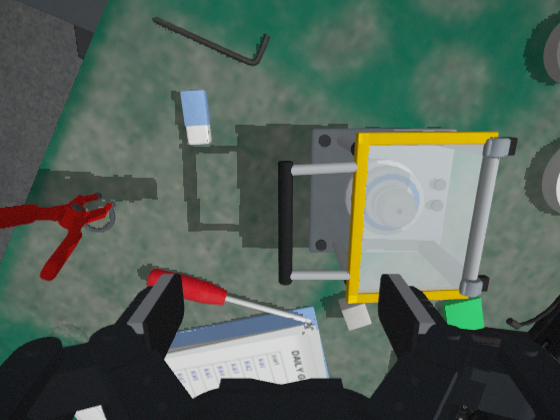

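apply_moves --pt "0 0.003 0 0 0 0 0" --pt "0 0.003 0 0 0 0 0" --pt "0 0.003 0 -0.01 0 0 0" --pt "0 0.003 0 -0.035 0 0 0" --pt "0 0.003 0 -0.065 0 0 0" --pt "0 0.003 0 -0.09 0 0 0" --pt "0 0.003 0 -0.1 0 0 0" --pt "0 0.003 0 -0.1 0 0 0"

```text
time_s: 2.82
tcp_pos: [0.4015, -0.3751, 0.0979]
ee_rot: [-0.508, 0.508, -0.493, 0.491]
wrist_force: [-0.5, 0.2, 0.1]
finger_gap: 0.0428
```

```bash
python3 - <<'E'
from h import *
snap('wrist','w2');snap('scene','s2')
E
```

```text
(no output)
```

View pics/w2.png

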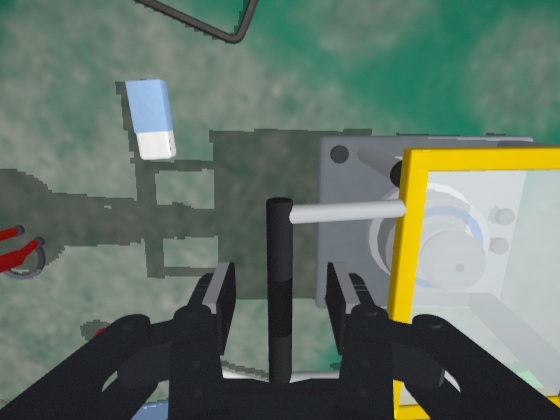

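View pics/s2.png

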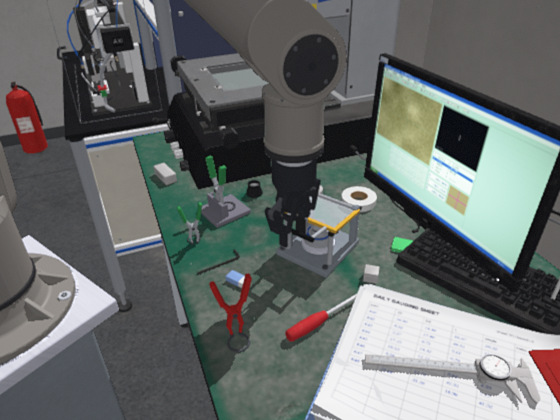

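The bar at (280,290) is centred between the pads, so I close on it.

apply_moves --pt "1 0 0 0 0 0 0" --pt "1 0 0 0 0 0 0" --pt "1 0 0 0 0 0 0" --pt "1 0 0 0 0 0 0" --pt "1 0 0 0 0 0 0" --force 25

```text
time_s: 3.33
tcp_pos: [0.4013, -0.3766, 0.1009]
ee_rot: [-0.507, 0.508, -0.493, 0.492]
wrist_force: [-8.3, -1.0, 2.0]
finger_gap: 0.0086
```

```bash
python3 - <<'E'
from h import *
s=read_state();print(s['tcp_pos'],s['wrist_force'],s['finger_gap'])
z0=s['tcp_pos'][2]
a0=np.arcsin((0.098-.092)/.14)*0
# path relative: bar from (-.14,0) ; angle a
for a in np.linspace(0,1.78,25)[1:]:
    dx=.14*(1-np.cos(a)); dz=.14*np.sin(a); print(round(a,2),round(dx*.9994,4),round(dx*.0322,4),round(dz,4))
E
```

```text
[ 0.40130412 -0.3765869   0.10090503] [-8.33911382 -1.00382985  2.03262592] 0.0086418763959436
0.07 0.0004 0.0 0.0104
0.15 0.0015 0.0 0.0207
0.22 0.0034 0.0001 0.0309
0.3 0.0061 0.0002 0.0409
0.37 0.0095 0.0003 0.0507
0.45 0.0136 0.0004 0.0603
0.52 0.0184 0.0006 0.0695
0.59 0.0239 0.0008 0.0783
0.67 0.03 0.001 0.0867
0.74 0.0367 0.0012 0.0946
0.82 0.044 0.0014 0.102
0.89 0.0519 0.0017 0.1088
0.96 0.0601 0.0019 0.115
1.04 0.0689 0.0022 0.1206
1.11 0.078 0.0025 0.1256
1.19 0.0875 0.0028 0.1298
1.26 0.0972 0.0031 0.1333
1.34 0.1072 0.0035 0.1361
1.41 0.1174 0.0038 0.1382
1.48 0.1277 0.0041 0.1395
1.56 0.1381 0.0044 0.14
1.63 0.1484 0.0048 0.1397
1.71 0.1588 0.0051 0.1387
1.78 0.169 0.0054 0.1369
```

apply_moves --pt "1 0 0 0.01 0 0 0" --pt "1 0.0015 0 0.021 0 0 0" --pt "1 0.003 0 0.031 0 0 0" --pt "1 0.006 0 0.041 0 0 0" --pt "1 0.0095 0 0.051 0 0 0" --pt "1 0.0135 0 0.06 0 0 0" --pt "1 0.018 0 0.0695 0 0 0" --pt "1 0.024 0.001 0.078 0 0 0"

```text
time_s: 4.0
tcp_pos: [0.4317, -0.3748, 0.1804]
ee_rot: [0.51, -0.507, 0.489, -0.494]
wrist_force: [33.6, -11.2, -32.0]
finger_gap: 0.0085
```

```bash
python3 - <<'E'
from h import *
snap('wrist','w3');snap('scene','s3')
a=cv2.imread('pics/w3.png');b=cv2.imread('pics/s3.png')
cv2.imwrite('pics/c3.png',cv2.resize(np.hstack([a,b[100:310,180:460].repeat(2,0).repeat(2,1)]),(800,300)))
E
```

```text
(no output)
```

View pics/c3.png

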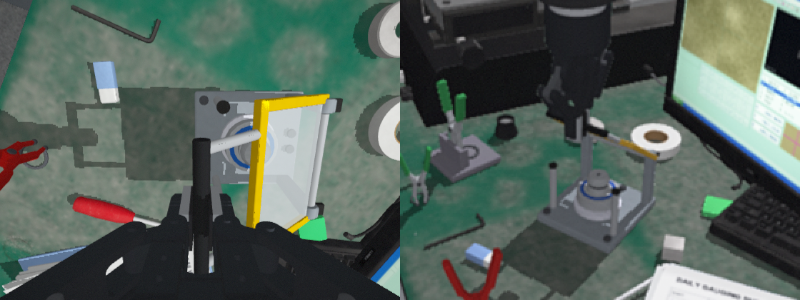

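The guard is swinging up and its bar is still in the fingers. There is some radial load, so I tighten the arc slightly toward the hinge.

apply_moves --pt "1 0.009 0 0.004 0 0 0" --pt "1 0.0165 0 0.012 0 0 0" --pt "1 0.0245 0 0.02 0 0 0" --pt "1 0.033 0.001 0.027 0 0 0"

```text
time_s: 4.43
tcp_pos: [0.4592, -0.374, 0.2067]
ee_rot: [-0.507, 0.508, -0.492, 0.492]
wrist_force: [-3.2, -3.4, -1.1]
finger_gap: 0.0086
```

apply_moves --pt "1 0.009 0 0.0045 0 0 0" --pt "1 0.0185 0 0.01 0 0 0" --pt "1 0.029 0.001 0.0145 0 0 0" --pt "1 0.0395 0.001 0.0185 0 0 0" --pt "1 0.0505 0.001 0.0215 0 0 0" --pt "1 0.0615 0.002 0.0235 0 0 0" --pt "1 0.071 0.002 0.0245 0 0 0" --pt "1 0.081 0.002 0.0245 0 0 0"

```text
time_s: 5.1
tcp_pos: [0.5417, -0.3717, 0.2312]
ee_rot: [0.508, -0.508, 0.492, -0.492]
wrist_force: [-3.0, 3.8, 6.6]
finger_gap: 0.0089
```

apply_moves --pt "1 0.007 0 0 0 0 0" --pt "1 0.013 0 -0.001 0 0 0" --pt "1 0.018 0 -0.0015 0 0 0" --pt "1 0.022 0 -0.002 0 0 0" --pt "1 0.024 0 -0.002 0 0 0" --pt "1 0.025 0 -0.002 0 0 0"

```text
time_s: 5.6
tcp_pos: [0.5659, -0.3709, 0.2282]
ee_rot: [0.508, -0.508, 0.492, -0.491]
wrist_force: [-9.9, 7.1, 10.8]
finger_gap: 0.0088
```

```bash
python3 - <<'E'
from h import *
snap('wrist','w4');snap('scene','s4')
a=cv2.imread('pics/w4.png');b=cv2.imread('pics/s4.png')
cv2.imwrite('pics/c4.png',cv2.resize(np.hstack([a,b[70:280,180:460].repeat(2,0).repeat(2,1)]),(800,300)))
print(read_state()['wrist_force'])
for r in pinpoint('guard_bar','scene')[:1]: print(r['confidence'],w('scene',r['centre']))
E
```

```text
[-5.7012316   7.39907196  6.88469446]
0.88 [ 0.56442493 -0.37279014  0.23421381]
```

View pics/c4.png

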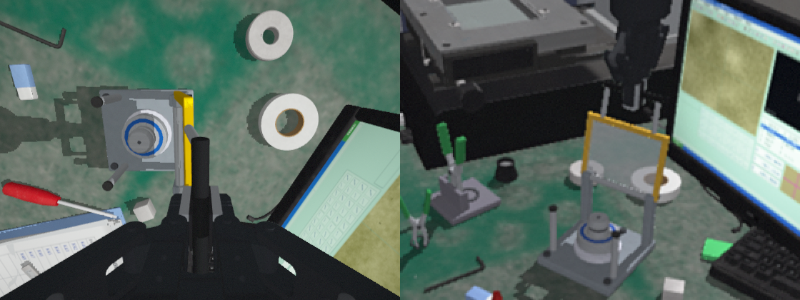

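apply_moves --pt "1 0.003 0 -0.001 0 0 0" --pt "1 0.003 0 -0.001 0 0 0"

```text
time_s: 5.92
tcp_pos: [0.5663, -0.3715, 0.2274]
ee_rot: [-0.507, 0.509, -0.494, 0.49]
wrist_force: [-24.4, 10.0, 19.9]
finger_gap: 0.009
```

The load rises against the stop, so the guard is home. I ease off, release, and rise clear.

apply_moves --pt "1 -0.002 0 0 0 0 0" --pt "0.2 -0.002 0 0 0 0 0" --pt "-0.2 -0.002 0 0 0 0 0" --pt "-0.2 -0.002 0 0 0 0 0" --pt "-0.2 -0.002 0 0.02 0 0 0" --pt "-0.3 -0.002 0 0.05 0 0 0" --pt "-1 -0.02 0.02 0.075 0 0 0" --pt "-1 -0.05 0.03 0.075 0 0 0"

```text
time_s: 6.58
tcp_pos: [0.5222, -0.3406, 0.3061]
ee_rot: [0.51, -0.507, 0.489, -0.493]
wrist_force: [0.8, -0.1, 0.5]
finger_gap: 0.0776
```

```bash
python3 - <<'E'
from h import *
np.set_printoptions(precision=4,suppress=True)
for n in ['wrist','scene','top']:
    im=snap(n,n+'5')
    for th in ['guard_bar','axle_groove','guard_hinge','axle_fixture','pliers_grip','ring_center','pliers_stand']:
        for r in pinpoint(th,n)[:2]:
            X=w(n,r['centre']); print(n,th,round(r['confidence'],2),X,np.round(proj(n,X),1))
E
```

```text
wrist guard_bar 0.89 [ 0.5619 -0.3726  0.2282] [345.4 282.1]
wrist axle_groove 0.75 [ 0.4842 -0.3766  0.0584] [249.1 210.1]
wrist guard_hinge 0.72 [ 0.5365 -0.3701  0.0917] [295.4 214.8]
wrist axle_fixture 0.82 [ 0.4891 -0.3731 -0.0017] [255.9 194.7]
wrist ring_center 0.56 [ 0.2142 -0.3956 -0.002 ] [ 47.7 204.9]
scene guard_bar 0.85 [ 0.5623 -0.3719  0.2327] [343.2 133.9]
scene guard_bar 0.27 [ 0.6491 -0.2422 -0.0015] [310.5 195.2]
scene axle_groove 0.87 [ 0.4904 -0.3705  0.0598] [318.  225.8]
scene guard_hinge 0.84 [ 0.5438 -0.3697  0.0909] [333.1 200.7]
scene axle_fixture 0.66 [ 0.4891 -0.3634  0.0013] [313.8 247.5]
scene pliers_grip 0.84 [ 0.2291 -0.3917  0.1062] [234.7 287.8]
scene pliers_grip 0.66 [ 0.3531 -0.1527  0.079 ] [190.5 211.6]
scene ring_center 0.95 [ 0.4676 -0.1289  0.0161] [224.  207.3]
scene ring_center 0.88 [ 0.2181 -0.3973  0.0065] [236.8 336.7]
scene pliers_stand 0.49 [ 0.5398 -0.3678  0.0885] [331.1 202.2]
top guard_bar 0.75 [ 0.4771 -0.5009  0.0014] [362.4 202.3]
top axle_groove 0.71 [ 0.4915 -0.3736  0.0532] [304.4 190.3]
top axle_groove 0.21 [ 0.3194 -0.306  -0.0012] [269.9 275.5]
top guard_hinge 0.63 [ 0.4796 -0.5046  0.0018] [364.1 201.1]
top guard_hinge 0.27 [ 0.3182 -0.307  -0.0024] [270.4 276.1]
top axle_fixture 0.69 [ 0.4884 -0.3709  0.0003] [301.6 196.2]
top pliers_grip 0.6 [ 0.2202 -0.3875  0.1025] [312.7 331.1]
top pliers_grip 0.49 [ 0.4881 -0.3724 -0.0019] [302.2 196.5]
top ring_center 0.58 [ 0.2176 -0.3952 -0.0006] [312.3 326.1]
```

View pics/wrist5.png

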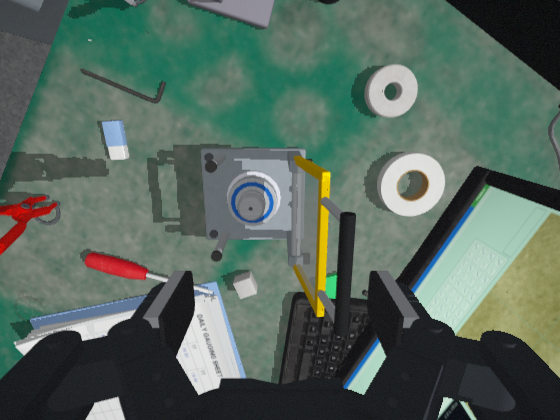

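View pics/top5.png

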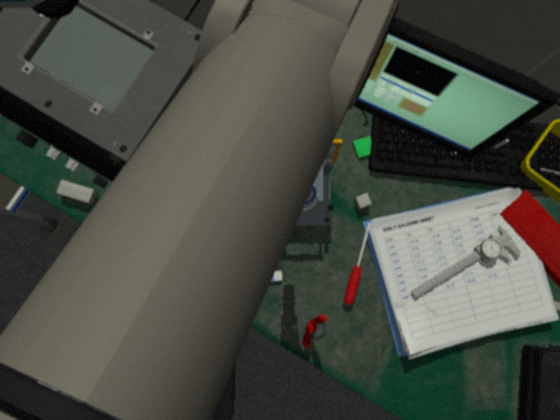

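Guard is open and standing, with its bar at (345,275); the axle end is near (252,207). I measure the axle end.

```bash
python3 - <<'E'
from h import *
np.set_printoptions(precision=4,suppress=True)
im=cv2.imread('pics/wrist5.png'); c=cv2.resize(im[160:260,190:310],None,fx=6,fy=6,interpolation=cv2.INTER_CUBIC); cv2.imwrite('pics/c5.png',c)
im=cv2.imread('pics/scene5.png'); c=cv2.resize(im[180:260,270:370],None,fx=6,fy=6,interpolation=cv2.INTER_CUBIC); cv2.imwrite('pics/d5.png',c)
for X in [(0.489,-0.371,.069),(0.489,-0.371,.044)]: print(proj('wrist',X),proj('scene',X),proj('top',X))
E
```

```text
(np.float64(251.7162716898861), np.float64(208.56769449431405)) (np.float64(317.8906644062181), np.float64(222.495904912074)) (np.float64(303.64114084414143), np.float64(190.10891248891784))
(np.float64(253.45908190336223), np.float64(202.59293851923186)) (np.float64(317.5078708467061), np.float64(232.51179968647688)) (np.float64(302.88358349409185), np.float64(192.31852739216086))
```

View pics/c5.png

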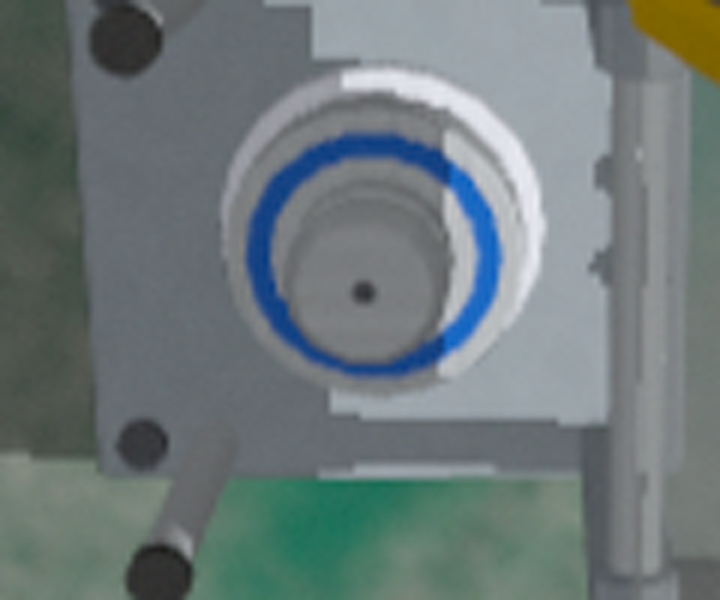

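View pics/d5.png

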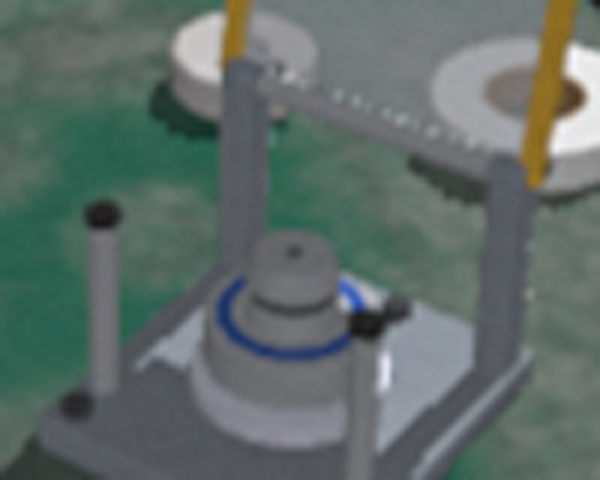

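```bash
python3 - <<'E'
from h import *
np.set_printoptions(precision=4,suppress=True)
print(ray('wrist',250.4,208.3,.069),ray('scene',318.5,221.7,.069),ray('wrist',250.4,208.3,.069)-ray('wrist',251.4,208.3,.069))
E
```

```text
[ 0.4875 -0.3707  0.069 ] [ 0.4919 -0.3705  0.069 ] [-0.0011 -0.      0.    ]
```

apply_moves --pt "-1 -0.005 0.025 0 0 0 6.8" --pt "-1 -0.01 0.05 0 0 0 13.7" --pt "-1 -0.02 0.08 0 0 0 20.5" --pt "-1 -0.03 0.11 0 0 0 27.4" --pt "-1 -0.04 0.14 0 0 0 34.2" --pt "-1 -0.05 0.165 0 0 0 41" --pt "-1 -0.06 0.19 -0.005 0 0 47.8" --pt "-1 -0.064 0.215 -0.01 0 0 54.7"

```text
time_s: 8.45
tcp_pos: [0.4535, -0.126, 0.292]
ee_rot: [-0.677, 0.678, -0.202, 0.202]
wrist_force: [1.4, -0.2, 0.4]
finger_gap: 0.0853
```

apply_moves --pt "-1 0 0 -0.02 0 0 6.8" --pt "-1 0 0 -0.04 0 0 13.6" --pt "-1 0 0 -0.05 0 0 20.5" --pt "-1 0 0 -0.05 0 0 20.5"

```text
time_s: 8.78
tcp_pos: [0.4536, -0.1268, 0.24]
ee_rot: [0.703, -0.703, 0.079, -0.077]
wrist_force: [0.2, -0.2, -0.3]
finger_gap: 0.0853
```

```bash
python3 - <<'E'
from h import *
from scipy.spatial.transform import Rotation as Ro
np.set_printoptions(precision=4,suppress=True)
s=read_state(); q=s['ee_rot']; R=Ro.from_quat([q[1],q[2],q[3],q[0]]).as_matrix(); print(R,s['tcp_pos'],s['time_s'],s['qpos'])
for n in ['wrist','scene','top']:
    im=snap(n,n+'6')
    for th in ['pliers_grip','ring_center','pliers','pliers_stand']:
        for r in pinpoint(th,n)[:2]:
            X=w(n,r['centre']); print(n,th,round(r['confidence'],2),X,np.round(proj(n,X),1))
E
```

```text
[[ 0.9759 -0.0027  0.2181]
 [-0.2181  0.0008  0.9759]
 [-0.0028 -1.      0.0002]] [ 0.4536 -0.1268  0.24  ] 8.7833 [ 0.642   0.1406 -0.5453  2.0305  0.0861  0.9951  1.4049]
wrist pliers_grip 0.93 [ 0.4613 -0.1232  0.12  ] [286.2 218.8]
wrist pliers_grip 0.56 [ 0.3492 -0.1533  0.0854] [215.5  80.2]
wrist ring_center 0.97 [ 0.3553 -0.1452  0.005 ] [239.7  90.7]
wrist ring_center 0.83 [ 0.4744 -0.1262  0.0153] [284.7 200. ]
wrist pliers 0.88 [ 0.3545 -0.1561  0.001 ] [229.9  92.5]
wrist pliers 0.61 [ 0.4622 -0.1271  0.0193] [281.3 190.1]
scene pliers_grip 0.97 [ 0.4601 -0.1235  0.1171] [215.9 169.6]
scene pliers_grip 0.75 [ 0.3571 -0.1532  0.08  ] [192.1 210.4]
scene ring_center 0.97 [ 0.2166 -0.3984  0.0029] [236.8 339.1]
scene ring_center 0.81 [ 0.4686 -0.1283  0.013 ] [224.2 208.1]
scene pliers 0.79 [ 0.4637 -0.1234  0.0125] [221.2 208.6]
scene pliers 0.7 [ 0.2223 -0.3894 -0.0015] [235.3 336. ]
scene pliers_stand 0.56 [ 0.4608 -0.12    0.    ] [219.7 213.1]
top pliers_grip 0.75 [ 0.4889 -0.3719  0.052 ] [303.5 191.7]
top pliers_grip 0.71 [ 0.4596 -0.125   0.116 ] [174.2 198.9]
top ring_center 0.72 [ 0.2172 -0.3972 -0.0024] [313.3 326.2]
top ring_center 0.7 [ 0.3538 -0.1472  0.0016] [194.4 257.7]
top pliers 0.87 [ 0.2232 -0.3872 -0.0001] [308.5 323.3]
top pliers 0.71 [ 0.4559 -0.124   0.0167] [184.1 208.2]
top pliers_stand 0.64 [ 0.4559 -0.1247  0.0002] [186.  209.4]
top pliers_stand 0.51 [ 0.6464 -0.24   -0.0015] [242.5 124.4]
```

View pics/wrist6.png

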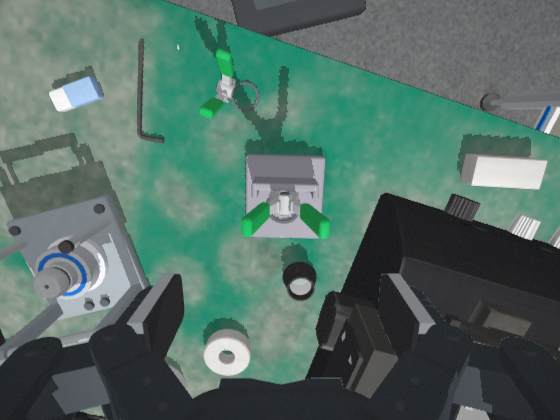

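View pics/scene6.png

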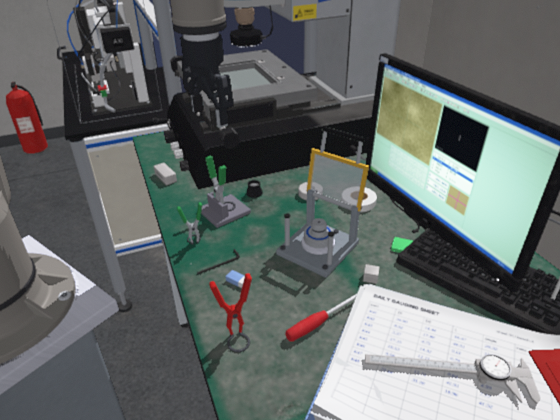

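```bash
python3 - <<'E'
from h import *
np.set_printoptions(precision=4,suppress=True)
for p in [(385,195),(325,300),(318,365),(384,195)]:
  for z in (0,.1,.15): print(p,z,ray('wrist',*p,z))
for p in [(135,190),(115,175),(175,160)]:
  for z in (0,.1,.15): print('top',p,z,ray('top',*p,z))
for p in [(195,187),(168,97),(205,182)]: print('sc',p,ray('scene',*p,0))
# handles tops
for p in [(237,238),(331,238),(254,210),(313,210)]: print(p, ray('wrist',*p,.14))
E
python3 - <<'E'
import cv2
im=cv2.imread('pics/wrist6.png'); cv2.imwrite('pics/c6.png',cv2.resize(im[140:320,220:400],None,fx=4,fy=3.3,interpolation=cv2.INTER_CUBIC))
E
```

```text
(385, 195) 0 [ 0.4973 -0.0158  0.    ]
(385, 195) 0.1 [ 0.4658 -0.0413  0.1   ]
(385, 195) 0.15 [ 0.45   -0.0541  0.15  ]
(325, 300) 0 [ 0.614  -0.1063  0.    ]
(325, 300) 0.1 [ 0.5505 -0.1071  0.1   ]
(325, 300) 0.15 [ 0.5188 -0.1075  0.15  ]
(318, 365) 0 [ 0.7084 -0.1336  0.    ]
(318, 365) 0.1 [ 0.6191 -0.1269  0.1   ]
(318, 365) 0.15 [ 0.5745 -0.1236  0.15  ]
(384, 195) 0 [ 0.497  -0.0169  0.    ]
(384, 195) 0.1 [ 0.4656 -0.0421  0.1   ]
(384, 195) 0.15 [ 0.4498 -0.0547  0.15  ]
top (135, 190) 0 [ 0.496  -0.0138  0.    ]
top (135, 190) 0.1 [ 0.4781 -0.0453  0.1   ]
top (135, 190) 0.15 [ 0.4692 -0.0611  0.15  ]
top (115, 175) 0 [0.5281 0.0312 0.    ]
top (115, 175) 0.1 [ 0.5069 -0.0051  0.1   ]
top (115, 175) 0.15 [ 0.4962 -0.0232  0.15  ]
top (175, 160) 0 [ 0.5634 -0.0961  0.    ]
top (175, 160) 0.1 [ 0.5385 -0.1191  0.1   ]
top (175, 160) 0.15 [ 0.526  -0.1306  0.15  ]
sc (195, 187) [0.5044 0.0089 0.    ]
sc (168, 97) [0.8651 0.5333 0.    ]
sc (205, 182) [0.5363 0.006  0.    ]
(237, 238) [ 0.4609 -0.1597  0.14  ]
(331, 238) [ 0.4761 -0.0937  0.14  ]
(254, 210) [ 0.4433 -0.1425  0.14  ]
(313, 210) [ 0.4526 -0.1022  0.14  ]
```

View pics/c6.png

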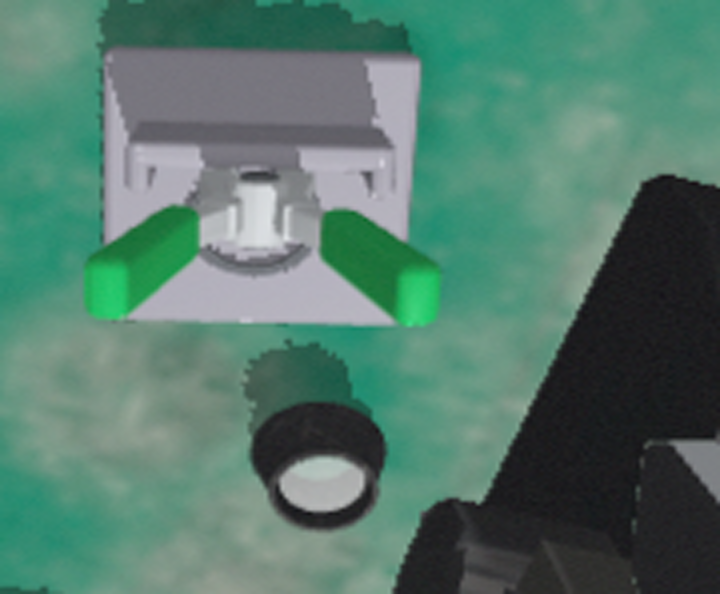

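```bash
python3 - <<'E'
from h import *
np.set_printoptions(precision=4,suppress=True)
A=ray('wrist',220+106/4,140+287/3.3,.142);B=ray('wrist',220+418/4,140+292/3.3,.142)
print(A,B,(A+B)/2,np.linalg.norm(A-B),np.degrees(np.arctan2(*(B-A)[:2])))
# stand front edge & back edge
for a,b,z in [((105,320),(412,325),.012),((105,48),(418,55),.012)]:
    A=ray('wrist',220+a[0]/4,140+a[1]/3.3,z);B=ray('wrist',220+b[0]/4,140+b[1]/3.3,z); print(A,B,np.linalg.norm(A-B),np.degrees(np.arctan2(*(B-A)[:2])))
E
```

```text
[ 0.4537 -0.1505  0.142 ] [ 0.4672 -0.097   0.142 ] [ 0.4604 -0.1238  0.142 ] 0.05514848679898835 14.147116634183483
[ 0.5069 -0.1779  0.012 ] [ 0.5281 -0.0938  0.012 ] 0.08664973005412142 14.176710646805304
[ 0.4176 -0.1544  0.012 ] [ 0.4381 -0.075   0.012 ] 0.08196925351922572 14.515993768595006
```

Pliers are clear in the wrist view, with handle tops at (246,227) and (324,228) and the stand square with them. I align and descend.

apply_moves --pt "-1 0.0065 0.003 -0.01 0 0 -1.6" --pt "-1 0.0065 0.003 -0.03 0 0 -1.6" --pt "-1 0.0065 0.003 -0.05 0 0 -1.6" --pt "-1 0.0065 0.003 -0.07 0 0 -1.6" --pt "-1 0.0065 0.003 -0.09 0 0 -1.6" --pt "-1 0.0065 0.003 -0.11 0 0 -1.6" --pt "-1 0.0065 0.003 -0.122 0 0 -1.6" --pt "-1 0.0065 0.003 -0.122 0 0 -1.6"

```text
time_s: 10.2
tcp_pos: [0.4598, -0.1237, 0.1176]
ee_rot: [0.702, -0.701, 0.091, -0.088]
wrist_force: [-0.7, -0.2, -1.1]
finger_gap: 0.0853
```

```bash
python3 - <<'E'
from h import *
np.set_printoptions(precision=4,suppress=True)
s=read_state(); print(s['tcp_pos'],s['wrist_force'])
snap('wrist','w7')
for th in ['pliers_grip','ring_center']:
    for r in pinpoint(th,'wrist')[:2]: print(th,r['confidence'],w('wrist',r['centre']))
E
```

```text
[ 0.4598 -0.1237  0.1176] [-0.6605 -0.2391 -1.1234]
pliers_grip 0.72 [ 0.3523 -0.1543  0.0853]
ring_center 0.86 [ 0.3548 -0.1484  0.0027]
ring_center 0.83 [ 0.4735 -0.1268  0.0147]
```

View pics/w7.png

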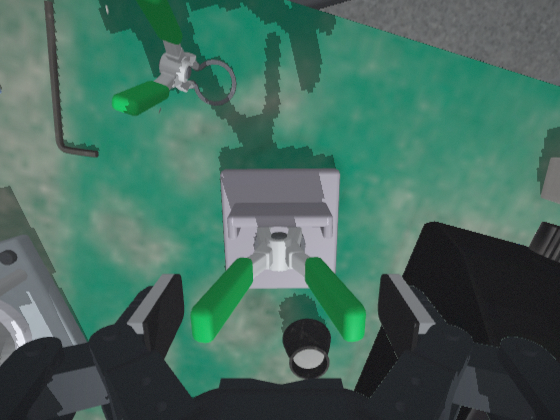

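Both handles (at 220 and 340, row 320) lie centred between the pads, so I squeeze.

apply_moves --pt "1 0 0 0 0 0 0" --pt "1 0 0 0 0 0 0" --pt "1 0 0 0 0 0 0" --pt "1 0 0 0 0 0 0" --pt "1 0 0 0 0 0 0" --pt "1 0 0 0 0 0 0" --force 60

```text
time_s: 10.85
tcp_pos: [0.4624, -0.1241, 0.1216]
ee_rot: [-0.701, 0.702, -0.089, 0.091]
wrist_force: [-3.5, 1.3, 21.4]
finger_gap: 0.027
```

```bash
python3 - <<'E'
from h import *
np.set_printoptions(precision=4,suppress=True)
s=read_state(); print(s['tcp_pos'],s['wrist_force'],s['finger_gap'])
snap('wrist','w8');snap('scene','s8')
a=cv2.imread('pics/w8.png');b=cv2.imread('pics/s8.png')
cv2.imwrite('pics/c8.png',cv2.resize(np.hstack([a,b[100:240,150:336].repeat(3,0).repeat(3,1)]),(800,300)))
E
```

```text
[ 0.4624 -0.1241  0.1216] [-3.466   1.2535 21.4426] 0.02702262953467628
```

View pics/c8.png

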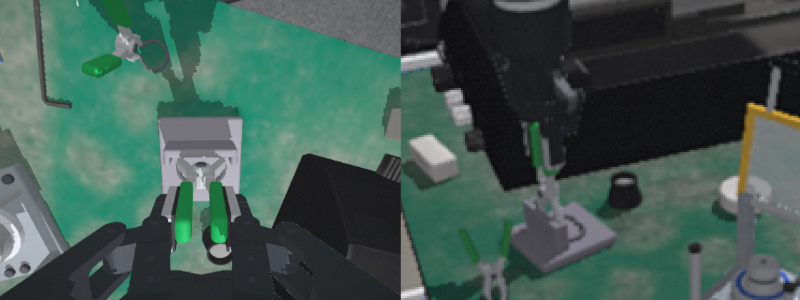

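apply_moves --pt "1 0 0 0.004 0 0 0" --pt "1 0 0 0.01 0 0 0" --pt "1 0 0 0.02 0 0 0" --pt "1 0 0 0.035 0 0 0" --pt "1 0 0 0.055 0 0 0" --pt "1 0 0 0.08 0 0 0" --pt "1 0 0 0.105 0 0 0" --pt "1 0 0 0.12 0 0 0"

```text
time_s: 11.62
tcp_pos: [0.4615, -0.124, 0.243]
ee_rot: [-0.701, 0.702, -0.089, 0.091]
wrist_force: [1.4, -0.4, -3.2]
finger_gap: 0.0265
```

apply_moves --pt "1 0 0 0 0 0 0" --pt "1 0 0 0 0 0 0"

```text
time_s: 11.78
tcp_pos: [0.4612, -0.1242, 0.2406]
ee_rot: [-0.701, 0.702, -0.089, 0.09]
wrist_force: [0.5, 1.0, -3.5]
finger_gap: 0.0263
```

```bash
python3 - <<'E'
from h import *
from scipy.spatial.transform import Rotation as Ro
np.set_printoptions(precision=4,suppress=True)
s=read_state(); q=s['ee_rot']; R=Ro.from_quat([q[1],q[2],q[3],q[0]]).as_matrix(); print(R,s['tcp_pos'],s['wrist_force'])
for n in ['wrist','scene','top']:
    im=snap(n,n+'9')
    for th in ['pliers_grip','ring_center','pliers','axle_groove']:
        for r in pinpoint(th,n)[:2]:
            X=w(n,r['centre']); print(n,th,round(r['confidence'],2),X,np.round(proj(n,X),1), np.round(R.T@(X-s['tcp_pos']),4))
E
```

```text
[[ 0.9677  0.0015  0.2521]
 [-0.2521 -0.0009  0.9677]
 [ 0.0017 -1.     -0.0005]] [ 0.4612 -0.1242  0.2406] [ 0.5317  0.9974 -3.5076]
wrist pliers_grip 0.67 [ 0.3518 -0.1545  0.0824] [206.2  79.3] [-0.0985  0.1581 -0.0569]
wrist pliers_grip 0.55 [ 0.458  -0.1184  0.2366] [289.4 285.7] [-0.0046  0.004   0.0048]
wrist ring_center 0.93 [ 0.3539 -0.1469 -0.0018] [231.5  86.8] [-0.0985  0.2423 -0.0489]
wrist pliers 0.94 [ 0.35   -0.1567 -0.0011] [221.   85.4] [-0.0998  0.2416 -0.0593]
wrist pliers 0.78 [ 0.4586 -0.1247  0.1314] [277.4 215.9] [-0.0025  0.1092 -0.0011]
wrist axle_groove 0.73 [ 0.4897 -0.3738  0.0552] [ 50.1 279.9] [ 0.0902  0.1857 -0.2343]
scene pliers_grip 0.68 [ 0.3509 -0.1534  0.0781] [190.  212.6] [-0.0996  0.1624 -0.056 ]
scene pliers_grip 0.62 [ 0.4576 -0.1231  0.2351] [209.4 119. ] [-0.0038  0.0055  0.0002]
scene ring_center 0.96 [ 0.2202 -0.3985  0.0019] [238.4 338.2] [-0.1644  0.2386 -0.3261]
scene ring_center 0.8 [ 0.3523 -0.1417  0.0011] [191.2 239.9] [-0.1014  0.2394 -0.0443]
scene pliers 0.84 [ 0.3492 -0.1598  0.0016] [196.  243.7] [-0.0997  0.2389 -0.0626]
scene pliers 0.8 [ 0.4632 -0.1208  0.132 ] [215.3 162.5] [0.0009 0.1086 0.0039]
scene axle_groove 0.58 [ 0.4881 -0.3714  0.0601] [317.7 226.4] [ 0.088   0.1808 -0.2323]
top pliers_grip 0.78 [ 0.3477 -0.1541  0.0807] [190.6 259.6] [-0.1026  0.1598 -0.0575]
top pliers_grip 0.78 [ 0.2219 -0.3875  0.1067] [312.9 330.4] [-0.1655  0.1339 -0.315 ]
top ring_center 0.59 [ 0.2144 -0.3962 -0.001 ] [312.8 327.7] [-0.1707  0.2415 -0.3253]
top ring_center 0.58 [ 0.4695 -0.1241  0.1307] [172.3 192.3] [0.0079 0.1099 0.0023]
top pliers 0.88 [ 0.2262 -0.3883 -0.0001] [309.1 321.8] [-0.1612  0.2406 -0.3147]
top pliers 0.64 [ 0.3498 -0.1565  0.0008] [198.8 259.7] [-0.1     0.2397 -0.0592]
top axle_groove 0.7 [ 0.4875 -0.3715  0.053 ] [303.4 192.3] [ 0.0874  0.1879 -0.2326]
```

View pics/wrist9.png

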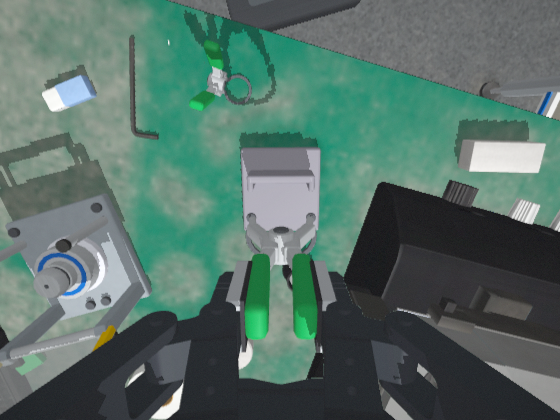

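View pics/scene9.png

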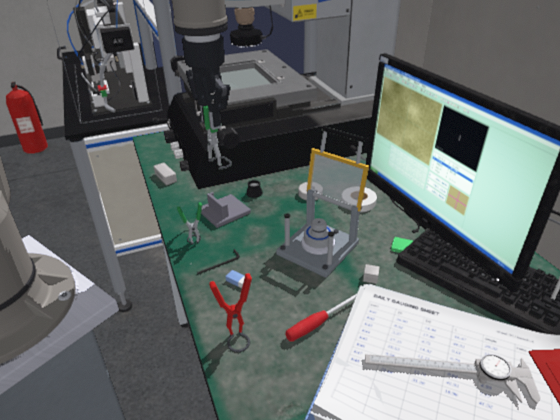

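View pics/top9.png

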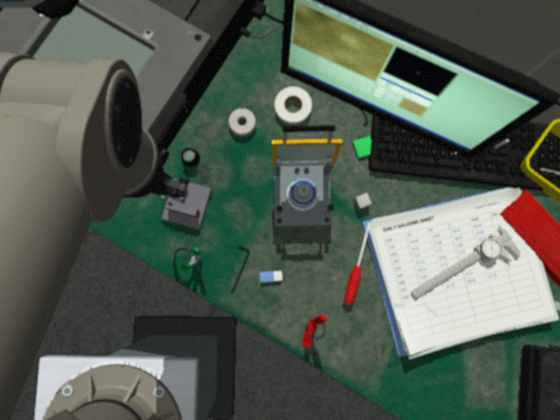

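The pliers are lifted squeezed, with the ring spread between the jaws at (282,230) in the wrist view and the stand empty. I carry them over the axle.

apply_moves --pt "1 0.002 -0.02 0 0 0 0" --pt "1 0.005 -0.055 0 0 0 0" --pt "1 0.008 -0.09 0 0 0 0" --pt "1 0.011 -0.125 0 0 0 0" --pt "1 0.014 -0.16 0 0 0 0" --pt "1 0.017 -0.195 0 0 0 0" --pt "1 0.019 -0.225 0 0 0 0" --pt "1 0.0205 -0.2445 0 0 0 0"

```text
time_s: 13.2
tcp_pos: [0.4809, -0.3721, 0.2394]
ee_rot: [-0.701, 0.702, -0.091, 0.091]
wrist_force: [-0.9, 0.6, -3.6]
finger_gap: 0.0265
```

apply_moves --pt "1 0 0 -0.01 0 0 0" --pt "1 0 0 -0.025 0 0 0" --pt "1 0 0 -0.035 0 0 0" --pt "1 0 0 -0.035 0 0 0" --pt "1 0 0 -0.035 0 0 0"

```text
time_s: 13.62
tcp_pos: [0.4815, -0.3679, 0.2045]
ee_rot: [0.702, -0.701, 0.09, -0.089]
wrist_force: [-0.7, -0.3, -3.6]
finger_gap: 0.0262
```

```bash
cat > m.py <<'E'
from h import *
import sys
from scipy.spatial.transform import Rotation as Ro
np.set_printoptions(precision=4,suppress=True)
k=sys.argv[1]
s=read_state(); q=s['ee_rot']; R=Ro.from_quat([q[1],q[2],q[3],q[0]]).as_matrix(); print(s['tcp_pos'],s['wrist_force'],s['finger_gap'],s['time_s']); print(R)
for n in ['wrist','scene','top']:
    im=snap(n,n+k)
    for th in ['ring_center','pliers','axle_groove']:
        for r in pinpoint(th,n)[:3]:
            X=w(n,r['centre'])
            if np.hypot(X[0]-.49,X[1]+.37)<.04: print(n,th,round(r['confidence'],2),X,np.round(proj(n,X),1), np.round(R.T@(X-s['tcp_pos']),4))
a=cv2.imread(f'pics/scene{k}.png')[140:280,245:395]; cv2.imwrite(f'pics/sc{k}.png',cv2.resize(a,None,fx=4,fy=4,interpolation=cv2.INTER_CUBIC))
a=cv2.imread(f'pics/top{k}.png')[130:250,240:370]; cv2.imwrite(f'pics/tc{k}.png',cv2.resize(a,None,fx=4,fy=4,interpolation=cv2.INTER_CUBIC))
E
python3 m.py 10
```

```text
[ 0.4815 -0.3679  0.2045] [-0.6725 -0.2525 -3.6351] 0.026199683440756526 13.6167
[[ 0.9679 -0.0009  0.2512]
 [-0.2512  0.0008  0.9679]
 [-0.001  -1.      0.0005]]
wrist pliers 0.97 [ 0.4821 -0.3684  0.0975] [279.4 217.4] [ 0.0008  0.1069 -0.0003]
wrist axle_groove 0.92 [ 0.4926 -0.3723  0.0605] [278.3 216.5] [ 0.012   0.1439 -0.0015]
scene ring_center 0.92 [ 0.4881 -0.3703  0.1018] [317.9 209. ] [ 0.0071  0.1026 -0.0007]
scene pliers 0.86 [ 0.4836 -0.3687  0.0973] [315.8 211.7] [ 0.0023  0.1072 -0.0003]
scene axle_groove 0.75 [ 0.4871 -0.3723  0.0582] [317.8 227.6] [ 0.0067  0.1463 -0.0029]
```

View pics/wrist10.png

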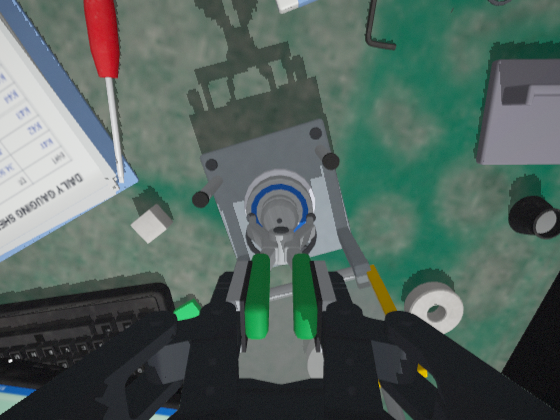

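View pics/sc10.png

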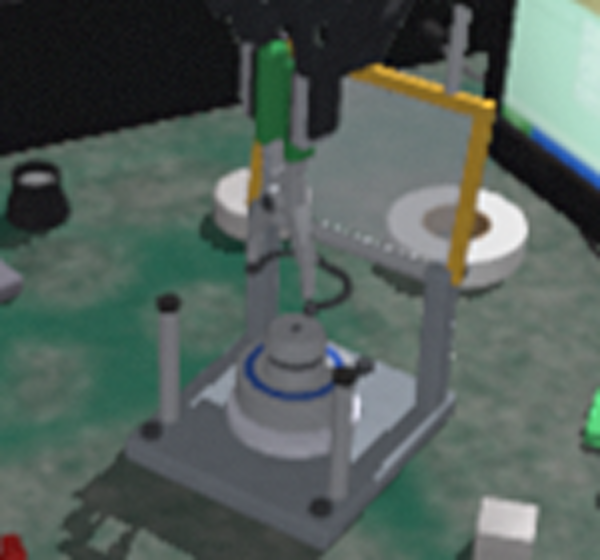

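View pics/tc10.png

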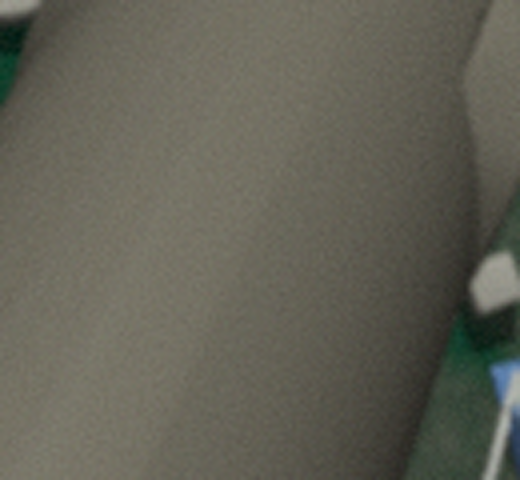

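```bash
python3 - <<'E'
from h import *
im=cv2.imread('pics/wrist10.png')[170:270,220:340]; cv2.imwrite('pics/wc10.png',cv2.resize(im,None,fx=6,fy=6,interpolation=cv2.INTER_CUBIC))
im=cv2.imread('pics/scene10.png')[190:250,295:345]; cv2.imwrite('pics/sd10.png',cv2.resize(im,None,fx=10,fy=10,interpolation=cv2.INTER_CUBIC))
E
```

```text
(no output)
```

View pics/wc10.png

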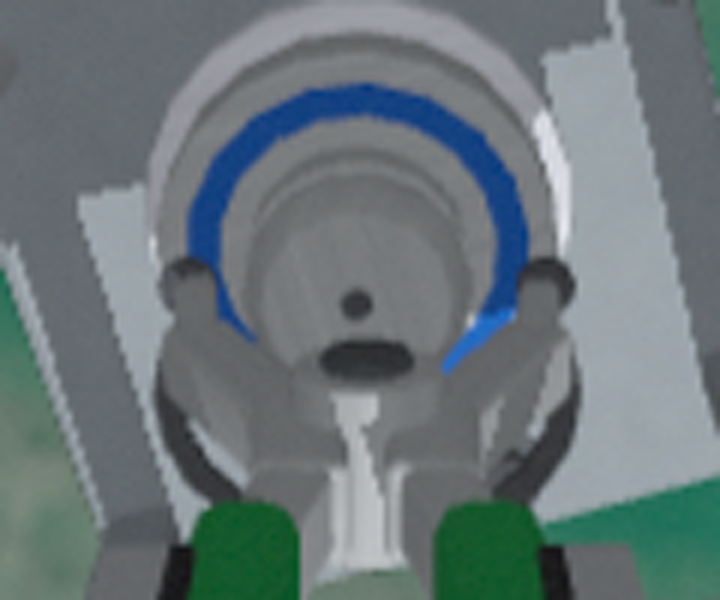

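View pics/sd10.png

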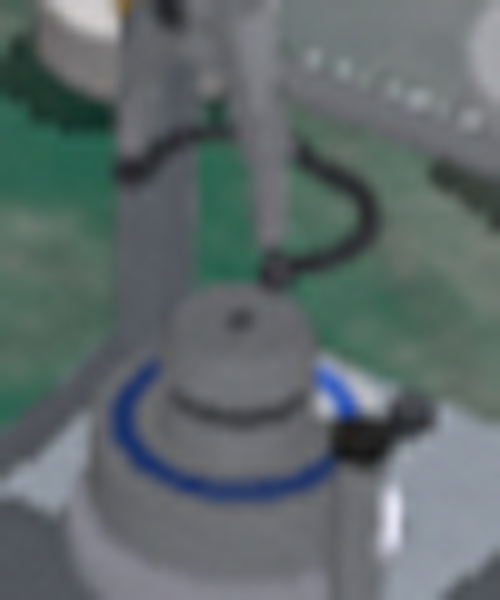

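```bash
cat > fit.py <<'E'
from h import *
from scipy.optimize import least_squares
np.set_printoptions(precision=4,suppress=True)
def fit(n,pts,z,r0=None):
    P=np.array([ray(n,u,v,z)[:2] for u,v in pts])
    if r0: g=lambda p: np.hypot(*(P-p[:2]).T)-r0; x=least_squares(g,P.mean(0)).x; return x,np.abs(g(x)).max()
    g=lambda p: np.hypot(*(P-p[:2]).T)-p[2]; s=least_squares(g,[*P.mean(0),.02]); return s.x,np.abs(s.fun).max()
E
python3 - <<'E'
from fit import *
s=read_state();zr=s['tcp_pos'][2]-.1072; print(zr)
S=[(295+x/10-.45,190+y/10-.45) for x,y in [(165,145),(340,175),(365,205),(360,240),(330,258),(297,265),(300,155),(185,135)]]
W=[(220+x/6-.42,170+y/6-.42) for x,y in [(165,385),(171,410),(190,455),(215,485),(570,385),(565,420),(545,460),(520,485)]]
for z in (zr-.003,zr,zr+.003):
    print(z,'scene',fit('scene',S,z),'wrist',fit('wrist',W,z))
print('axle scene',ray('scene',295+240/10-.45,190+320/10-.45,.069),'wrist',ray('wrist',220+356/6-.42,170+304/6-.42,.069))
E
```

```text
0.09765460732481683
0.09465460732481683 scene (array([ 0.4932, -0.3669,  0.0247]), np.float64(0.0020578497207958853)) wrist (array([ 0.4921, -0.3699,  0.0254]), np.float64(0.0002660143006203222))
0.09765460732481683 scene (array([ 0.4896, -0.3692,  0.0245]), np.float64(0.002046135528730085)) wrist (array([ 0.491 , -0.3696,  0.0251]), np.float64(0.0002626015651221898))
0.10065460732481683 scene (array([ 0.4861, -0.3716,  0.0244]), np.float64(0.0020344213368155596)) wrist (array([ 0.49  , -0.3693,  0.0247]), np.float64(0.0002591888295578951))
axle scene [ 0.4924 -0.3703  0.069 ] wrist [ 0.4925 -0.3717  0.069 ]
```

Wrist view: the ring arc centres at about (281,234) and the axle's centre hole is at (279,220). The ring needs about +2 mm in x and -1.6 mm in y. I correct that and go down to just above the stub.

apply_moves --pt "1 0.002 -0.0015 -0.005 0 0 0" --pt "1 0.002 -0.0015 -0.011 0 0 0" --pt "1 0.002 -0.0015 -0.016 0 0 0" --pt "1 0.002 -0.0015 -0.016 0 0 0" --pt "1 0.002 -0.0015 -0.016 0 0 0"

```text
time_s: 14.63
tcp_pos: [0.4833, -0.3699, 0.1881]
ee_rot: [0.702, -0.701, 0.09, -0.089]
wrist_force: [0.0, 0.4, -3.1]
finger_gap: 0.0265
```

```bash
python3 m.py 11; python3 - <<'E'
from h import *
im=cv2.imread('pics/wrist11.png')[170:270,220:340]; cv2.imwrite('pics/wc11.png',cv2.resize(im,None,fx=6,fy=6,interpolation=cv2.INTER_CUBIC))
im=cv2.imread('pics/scene11.png')[190:250,295:345]; cv2.imwrite('pics/sd11.png',cv2.resize(im,None,fx=10,fy=10,interpolation=cv2.INTER_CUBIC))
E
```

```text
[ 0.4833 -0.3699  0.1881] [ 0.0023  0.3574 -3.1263] 0.026509929922044814 14.6333
[[ 0.9678 -0.0009  0.2517]
 [-0.2517  0.0007  0.9678]
 [-0.001  -1.      0.0004]]
wrist pliers 0.6 [ 0.4822 -0.3709  0.0855] [277.5 217.8] [-0.0008  0.1026 -0.0013]
wrist axle_groove 0.75 [ 0.4897 -0.3715  0.0601] [279.5 216.8] [ 0.0067  0.1281 -0.0001]
scene ring_center 0.78 [ 0.4906 -0.3729  0.0829] [319.4 216.7] [ 0.0079  0.1052 -0.0012]
scene pliers 0.81 [ 0.4882 -0.3689  0.08  ] [316.9 217.8] [0.0046 0.1081 0.0021]
scene axle_groove 0.84 [ 0.4938 -0.3726  0.0592] [319.8 225.6] [ 0.011   0.1289 -0.0001]
```

View pics/wc11.png

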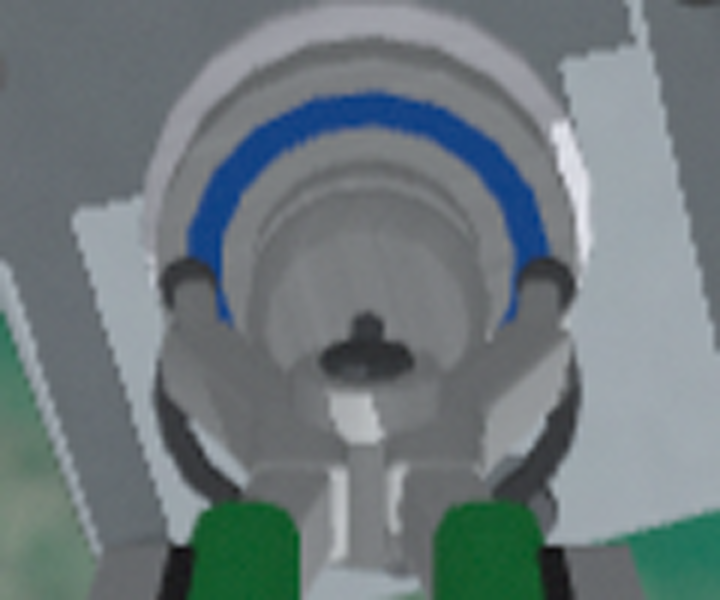

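View pics/sd11.png

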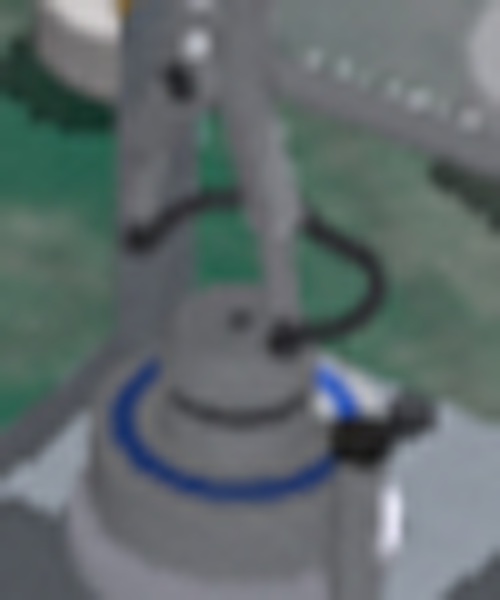

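```bash
python3 - <<'E'
from fit import *
s=read_state();print(s['tcp_pos']);zr=s['tcp_pos'][2]-.107
S=[(295+x/10-.45,190+y/10-.45) for x,y in [(172,212),(190,203),(225,196),(310,220),(345,240),(372,268),(375,295),(350,322),(315,337)]]
W=[(220+x/6-.42,170+y/6-.42) for x,y in [(165,385),(171,410),(190,455),(215,485),(570,385),(565,420),(545,460),(520,485)]]
for z in (zr-.002,zr,zr+.002):
    print(z,'scene',fit('scene',S,z),fit('scene',S,z,.0248),'wrist',fit('wrist',W,z))
print('axle scene',ray('scene',295+240/10-.45,190+320/10-.45,.069),'wrist',ray('wrist',220+368/6-.42,170+322/6-.42,.069))
for n,a in (('scene',[(295+138/10-.45,190+240/10-.45),(295+285/10-.45,190+340/10-.45)]),('wrist',[(220+187/6-.42,170+285/6-.42),(220+548/6-.42,170+285/6-.42)])): print(n,[ray(n,*p,zr) for p in a])
E
```

```text
[ 0.4836 -0.3701  0.1888]
0.07984183653254488 scene (array([ 0.4922, -0.3697,  0.0256]), np.float64(0.001603433836392932)) (array([ 0.4932, -0.37  ]), np.float64(0.0017822040183504625)) wrist (array([ 0.4936, -0.3713,  0.0253]), np.float64(0.0002646124064391124))
0.08184183653254488 scene (array([ 0.4899, -0.3712,  0.0255]), np.float64(0.00159751522032631)) (array([ 0.4908, -0.3715]), np.float64(0.0017571757319864122)) wrist (array([ 0.4929, -0.3711,  0.025 ]), np.float64(0.0002623374483012829))
0.08384183653254489 scene (array([ 0.4876, -0.3727,  0.0254]), np.float64(0.0015915966045873219)) (array([ 0.4883, -0.3729]), np.float64(0.0017316626108452096)) wrist (array([ 0.4922, -0.3709,  0.0248]), np.float64(0.0002600624901303167))
axle scene [ 0.4924 -0.3703  0.069 ] wrist [ 0.4921 -0.3709  0.069 ]
scene [array([ 0.4876, -0.3486,  0.0818]), array([ 0.4777, -0.3903,  0.0818])]
wrist [array([ 0.4778, -0.3897,  0.0818]), array([ 0.4887, -0.3477,  0.0818])]
```

The wrist view shows the axle sides at 250 and 490 (crop), centred between the ring ends at 187 and 548. Lowering in steps while watching the force.

apply_moves --pt "1 0 0.0005 -0.003 0 0 0" --pt "1 0 0.0005 -0.006 0 0 0" --pt "1 0 0.0005 -0.009 0 0 0" --pt "1 0 0.0005 -0.012 0 0 0" --pt "1 0 0.0005 -0.014 0 0 0" --pt "1 0 0.0005 -0.014 0 0 0"

```text
time_s: 15.73
tcp_pos: [0.4834, -0.3694, 0.1741]
ee_rot: [0.702, -0.701, 0.09, -0.089]
wrist_force: [-0.2, 0.0, -3.9]
finger_gap: 0.0263
```

```bash
python3 m.py 12; python3 - <<'E'
from h import *
im=cv2.imread('pics/wrist12.png')[170:270,220:340]; a=cv2.resize(im,(400,333),interpolation=cv2.INTER_CUBIC)
im=cv2.imread('pics/scene12.png')[190:250,295:355]; b=cv2.resize(im,(333,333),interpolation=cv2.INTER_CUBIC)
cv2.imwrite('pics/c12.png',np.hstack([a,b]))
E
```

```text
[ 0.4834 -0.3694  0.1741] [-0.192   0.0383 -3.8518] 0.02633589934780559 15.7333
[[ 0.9678 -0.0007  0.2517]
 [-0.2517  0.0005  0.9678]
 [-0.0008 -1.      0.0003]]
wrist pliers 0.58 [ 0.4853 -0.37    0.067 ] [279.1 219.9] [ 0.0022  0.1071 -0.0002]
wrist pliers 0.35 [ 0.4952 -0.3695  0.0044] [282.8 208.2] [0.0117 0.1697 0.0029]
wrist axle_groove 0.82 [ 0.491  -0.3765  0.0563] [272.9 224.2] [ 0.0092  0.1178 -0.005 ]
scene pliers 0.81 [ 0.4835 -0.3689  0.0689] [315.4 223.5] [0.0001 0.1052 0.0005]
scene axle_groove 0.6 [ 0.4883 -0.3708  0.0584] [317.4 226.9] [ 0.0052  0.1158 -0.0002]
```

View pics/c12.png

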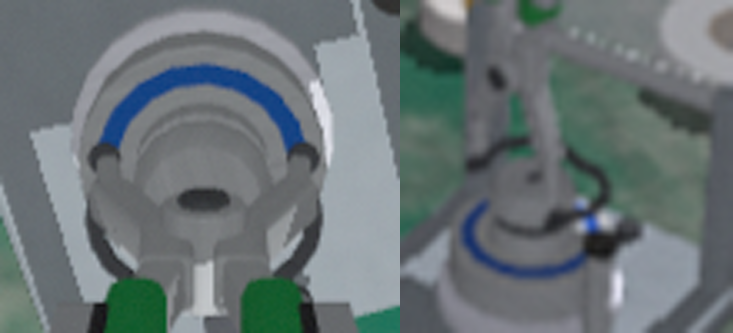

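No contact: the ring encloses the stub end. Continuing to groove height.

apply_moves --pt "1 0 0 -0.003 0 0 0" --pt "1 0 0 -0.006 0 0 0" --pt "1 0 0 -0.009 0 0 0" --pt "1 0 0 -0.011 0 0 0" --pt "1 0 0 -0.011 0 0 0" --pt "1 0 0 -0.011 0 0 0"

```text
time_s: 16.83
tcp_pos: [0.4835, -0.3695, 0.1636]
ee_rot: [0.701, -0.701, 0.09, -0.09]
wrist_force: [-0.4, -0.5, -3.2]
finger_gap: 0.0267
```

```bash
python3 m.py 13; python3 - <<'E'
from h import *
im=cv2.imread('pics/wrist13.png')[170:270,220:340]; a=cv2.resize(im,(720,600),interpolation=cv2.INTER_CUBIC)
cv2.imwrite('pics/wc13.png',a)
im=cv2.imread('pics/scene13.png')[190:250,295:355]; b=cv2.resize(im,(600,600),interpolation=cv2.INTER_CUBIC)
cv2.imwrite('pics/sd13.png',b)
E
```

```text
[ 0.4835 -0.3695  0.1636] [-0.4362 -0.4719 -3.195 ] 0.02666443911090776 16.8333
[[ 0.9678 -0.0003  0.2517]
 [-0.2517  0.0003  0.9678]
 [-0.0004 -1.      0.0002]]
wrist pliers 0.94 [ 0.4845 -0.3703  0.0581] [278.5 219.7] [ 0.0012  0.1055 -0.0005]
wrist axle_groove 0.66 [ 0.4897 -0.3726  0.0561] [277.3 226.2] [ 0.0068  0.1075 -0.0014]
scene ring_center 0.96 [ 0.4939 -0.3724  0.0574] [319.7 226.3] [ 0.0108  0.1062 -0.0002]
scene pliers 0.66 [ 0.483  -0.3704  0.0588] [315.8 228. ] [-0.0002  0.1048 -0.0011]
scene axle_groove 0.65 [ 0.4875 -0.371   0.0635] [317.4 225.1] [ 0.0043  0.1001 -0.0005]
```

View pics/wc13.png

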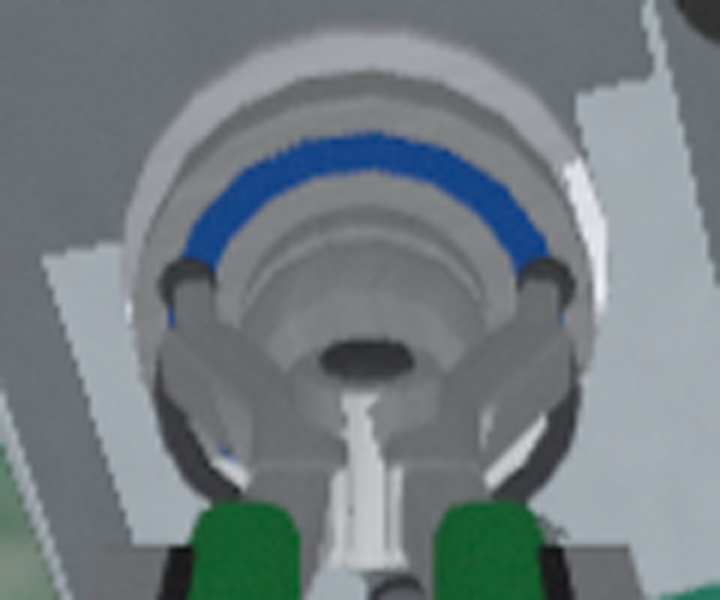

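View pics/sd13.png

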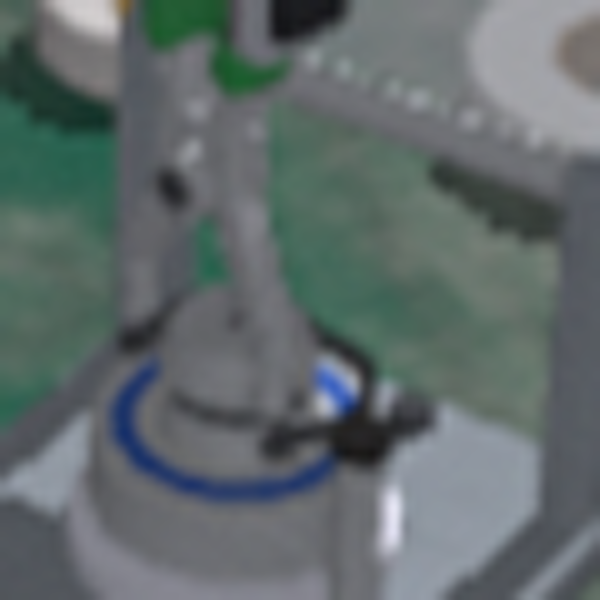

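```bash
python3 - <<'E'
from fit import *
s=read_state();T=s['tcp_pos'];print(T,s['wrist_force'])
tx=np.array([.9678,-.2517,0]);tz=np.array([.2517,.9678,0])
px=lambda X:(np.array(proj('scene',X))+.45-[295,190])*10
for z in (.052,.054,.056,.058,.060):
    c=np.array([T[0],T[1],z]); print(z,'eyelets',px(c+.0216*tz),px(c-.0216*tz),'ringfront+x',px(c+.010*tx+.0250*tx),'ring -y side',px(c+.01*tx-.025*tz))
A=np.array([.4924,-.3705,0])
print('axle hole',px(A+[0,0,.069]))
d=A[:2]-np.array([-.1344,-.778]); d/=np.linalg.norm(d)
for z in (.0535,.056,.0585): print('groove near point',z,px(np.array([A[0]-.015*d[0],A[1]-.015*d[1],z])))
E
```

```text
[ 0.4836 -0.3696  0.1638] [ 0.0444 -0.3971 -3.2369]
0.052 eyelets [139.3436 357.0696] [281.6373 461.3962] ringfront+x [340.8    343.0076] ring -y side [331.5011 450.2877]
0.054 eyelets [139.5349 349.1418] [282.0109 453.3473] ringfront+x [341.232  335.0837] ring -y side [331.9353 442.2476]
0.056 eyelets [139.7267 341.1949] [282.3854 445.2785] ringfront+x [341.6652 327.1407] ring -y side [332.3705 434.1875]
0.058 eyelets [139.9189 333.229 ] [282.7609 437.1896] ringfront+x [342.0993 319.1787] ring -y side [332.8068 426.1075]
0.06 eyelets [140.1116 325.2438] [283.1373 429.0806] ringfront+x [342.5345 311.1975] ring -y side [333.2442 418.0075]
axle hole [241.0681 320.3636]
groove near point 0.0535 [236.8047 428.7951]
groove near point 0.056 [237.1996 418.7507]
groove near point 0.0585 [237.5958 408.6753]
```

View pics/scene13.png

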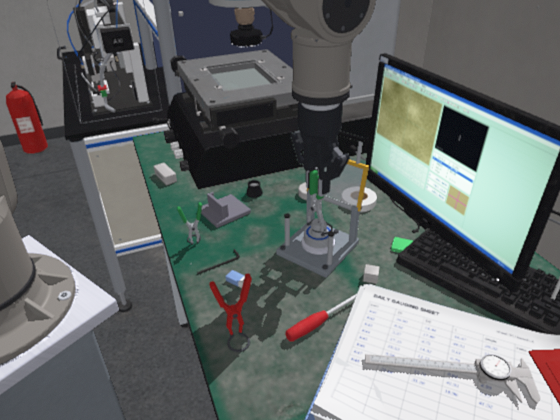

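The guard stands open at (360,180), the pliers are upright over the stub at (318,225), and the bystanders are in place. I settle one moment and hand in.

apply_moves --pt "1 0 0 -0.0005 0 0 0" --pt "1 0 0 -0.0005 0 0 0" --pt "1 0 0 -0.0005 0 0 0"

```text
time_s: 17.68
tcp_pos: [0.4835, -0.3695, 0.1632]
ee_rot: [0.701, -0.701, 0.09, -0.09]
wrist_force: [0.3, 0.6, -3.6]
finger_gap: 0.0267
```

```bash
python3 - <<'E'
from h import *
s=read_state();print(s['tcp_pos'],s['wrist_force'],s['finger_gap'],s['time_s']); print(close_job())
E
```

```text
[ 0.48354762 -0.36954163  0.16324   ] [ 0.26474245  0.62691764 -3.63978196] 0.026684573608474364 17.6833
the job is handed in; nothing more can be done
None
```

I swung the guard back until it pressed on its stop. I then took the large green pliers out of the stand fully squeezed and lowered the spread ring over the stub to groove height. The job was handed in at 17.7 s with the pliers held there; `close_job()` gives no verdict.

Last checks:
- **Load:** the wrist force was about 3.6 N downward. That is roughly the pliers' own weight, so nothing was pressing on the axle.
- **Grip:** the finger opening held at 26.5 to 26.7 mm under a 60 N grip. That is below the nominal 30 mm between squeezed handles. I took the difference as pad compression, because the 10 mm bar also read 8.6 mm. The handles look parallel and fully squeezed.
- **Ring height:** about 57 mm above the bench from the scene picture, before a final 0.5 mm lowering; the groove is at 56 mm.
- **Ring centring:** within about 2 mm of the axle's axis.
- **Guard and bystanders:** the last scene picture shows the guard still open and the bystanders in place.

Disagreements and one overload:
- **Axle position:** an early wrist-camera fix differed from the scene camera by about 4 mm in x. I aligned the ring using pictures that showed ring and axle together.
- **Ring x before lowering:** the scene and wrist views still differed by 2 to 3 mm.
- **Guard swing:** partway up, the wrist force reached about 46 N because my arc was slightly too wide; I tightened it and the force fell.

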